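Fit a reducer sleeve in the vial cooler and load the vial

ROBOT

A 6-joint arm with a two-finger parallel gripper is mounted at the origin on the work surface. World frame = base frame: x ahead of the robot, y to its left, z up, the work surface at z = 0. Lengths are in m, angles in rad, forces in N, time in s.
With the tool pointing down it reaches from about 0.35 to 0.975 m from the base axis. Payload 4.9 kg.
Tool frame: the origin (TCP) lies between the finger pads; the fingertips stand 17 mm ahead of it and the grasp point (between the pads) lies 2 mm behind it; z points along the fingers, y is the line along which they close (so a half turn about z gives the same grasp; the last joint's range is limited). The gripper opens to 85 mm and grips with 20 to 120 N. Pads are 22 mm wide; open, the fingers measure 114 mm over their backs; the gripper's body (76 mm by 85 mm) begins 54 mm behind the grasp point. The pads swing forward as they close: fully open they stand 13 mm farther back than shut.
Start: joints at [1.013, 0.053, 1.613, -0, 1.476, -0.119], TCP at [0.266, 0.566, 0.248] pointing down, gripper open.
Joint ranges: [-3.01, 3.01], [-1.01, 2.22], [0.06, 2.58], [-1.02, 4.17], [0.09, 2.62], [-3.14, 3.14]. Speed limits (rad/s): [2.57, 2.57, 3.14, 3.14, 3.14, 3.14].

INTERFACE

Orientations are given as a unit quaternion [w, x, y, z].
In Python, from workcell import ctrl gives the robot as it stands. The module is installed in compiled form; this text tells all that it offers. Calls block until the motion is done:
- ctrl.move_pose(position, orientation): joint-space move of the TCP to a pose.
- ctrl.move_l(position, max_speed=0.15, frame=None, contact_N=None): straight line of the TCP; frame=None keeps the orientation; max_speed is the mean speed in m/s. With contact_N (N) it stops when the force on the tool has changed by that much, and returns True; else False.
- ctrl.move_j(angles): joint-space move.
- ctrl.open_gripper() and ctrl.close(newtons=None): open the fingers fully, or close them until they stop; newtons is the grip in N (None keeps the last).
- ctrl.wait(seconds).
- ctrl.inverse_kinematics(position, orientation): joint angles nearest the present ones, or None.
- ctrl.grab_frame(name): name is "scene" or "side" or "wrist"; returns (picture, depth): 480x640x3 uint8, red, green, blue; 480x640 float32, m along the optical axis (not along the pixel's ray), 0 where there is no reading.
- ctrl.camera_params(name): a dict with "fx", "fy", "cx", "cy" (pixels), "extrinsics" (4x4, takes a point from world to camera coordinates). Camera axes: x right, y down, z forward; pixel columns grow to the right and rows downward; lengths in m; the calibration is good to about 2 mm. A picture is of the moment at which its call begins: read the wrist's pose just before it. camera_params takes no time and is no camera call; for the wrist camera it gives the pose at the moment of the call.
A pose or a line that the arm cannot do raises ctrl.IKError and nothing moves.
- ctrl.hand_in(): hands the job in; it is judged then, once.
Readings, each from a call of its own:
- ctrl.read_time_s(): time.
- ctrl.read_q(): joint angles.
- ctrl.read_joint_vel(): joint speeds.
- ctrl.read_joint_efforts(): joint torques, N m.
- ctrl.read_position(): TCP position.
- ctrl.read_tcp_rot(): TCP orientation.
- ctrl.read_wrist_force(): force on the tool from outside, world axes, zero at the start.
- ctrl.read_ft_torque(): the same for the moment, N m.
- ctrl.read_gripper_width(): opening from 0.0 (shut) to 1.0 (fully open).
- ctrl.read_gripper_force(): force on a finger pad.
Only numpy, scipy, OpenCV 4.12 (cv2) and the standard library are available. Lean on these libraries where they do the work, as an engineer would, in place of code of your own. Each camera call takes 0.05 s, during which the arm holds its last target. There are 200 camera calls.

TASK

One block of the vial cooler still has a bare well: press the loose black reducer sleeve into it, collar up, until its shoulder sits flush on the block all round, like the two already fitted. Press straight and steadily and stop as soon as it bottoms, since ramming it or forcing it off-centre damages it. Then stand the loose vial in the fitted sleeve, down on the floor of the well, setting the glass down gently, and leave the other vials and the hand-rub bottle as they are.

Things in the scene. Friction and masses are not known exactly. Their poses are not given: they have to be found in the camera images.
- sleeve: loose reducer sleeve, black acetal, a flanged bushing with a hole right through, 40 g, standing on the table collar up. Height 40 mm: barrel 34 mm diameter, 26 mm long (its foot tapers to 33 mm over the last 2 mm), above it the collar, 46 mm diameter, 14 mm high, gripped across; hole 26.8 mm. Origin: centre of the foot's underside; z up along its axis
- sleeve_shoulder (a point): centre of the sleeve's shoulder plane (the underside of its collar), 26 mm above the sleeve's origin; z up along its axis
- well_mouth (a point): centre of the bare well's mouth, level with its block's top; z up. Upright well, 35 mm diameter, sharp-edged, 30 mm deep. Sprung strips in its wall, from 4 mm down, grip the barrel: the push builds up while the foot goes from 4 to 15 mm deep, then stays even, 6 to 16 N (it may stick and slip), until the shoulder meets the block and it rises again. They hold the sleeve where it is left
- well_floor (a point): centre of the floor of the same well, 30 mm below its mouth (the foot of the seated sleeve stays 4 mm above it); z up
- block_bare: the aluminium block with the bare well, 78 mm square, 45 mm high, one of three in a row, 81 mm apart, at an end or in the middle; the others hold fitted sleeves, collars 14 mm proud, and vials. It stands in a sprung nest and sinks under a push (some mm at the force of the fit, 9 mm at most) and rises again. Origin: centre of its underside, 40 mm above the table at rest; x and y along its sides
- cooler: the bench cooler, white housing 200 x 290 mm, 40 mm high, with a control panel along its -x edge rising to 55 mm, fixed; the three blocks stand on it in a row along its y axis. Origin: on the table under the middle block; z up
- vial: the loose glass vial, about 32 g, standing upright on the table: body 24 mm diameter up to 42 mm, neck 16 mm, crimped cap 20 mm diameter from 50 to 60 mm, overall height 60 mm. Stood in the fitted sleeve its cap and neck stand out 16 mm above the collar. Origin: centre of its underside; z up
- vial_left: another vial like it, standing in a fitted sleeve in one of the other blocks (not to be disturbed). Origin: centre of its underside
- vial_right: another vial like it, standing in the other fitted sleeve (not to be disturbed). Origin: centre of its underside
- rub_bottle: white pump bottle of hand rub, 58 mm diameter, 170 mm tall, standing on the table (not to be disturbed). Origin: centre of its underside

How it is judged:
By the outcome, as a careful person would: the job done as asked, in the order asked, and still so for the second after the job is handed in, with the robot touching nothing.
It also fails if it takes over 72 s, if anything falls off the work surface, if the arm or the gripper's body presses on something with over 40 N, if the wrist force passes 120 N, or if a joint passes its speed limit or range.

## Working session

There is one attempt and no reset: what is moved stays moved. The work goes in short steps, each a Python script; the robot and the scene stay as the last script left them, time stands still between calls to the robot, and variables do not carry over. Pictures are saved under pics/ and viewed, at most 10 in all, crops included, and the job is handed in when it is done.

```bash
mkdir -p pics; cat > h.py <<'E'
import numpy as np, cv2
from workcell import ctrl
def snap(n,f):
    p=ctrl.camera_params(n); im,d=ctrl.grab_frame(n)
    cv2.imwrite(f'pics/{f}.png',im[:,:,::-1]); np.savez(f'pics/{f}.npz',im=im,d=d,E=p['extrinsics'],K=[p['fx'],p['fy'],p['cx'],p['cy']])
def cloud(f):
    z=np.load(f'pics/{f}.npz'); fx,fy,cx,cy=z['K']; d=z['d']; v,u=np.mgrid[:480,:640]
    P=np.stack([(u-cx)/fx*d,(v-cy)/fy*d,d],-1); E=z['E']
    W=(P-E[:3,3])@E[:3,:3]; W[d==0]=np.nan
    return W,z['im']
def ray(f,u,v,h):  # intersect pixel ray with z=h
    z=np.load(f'pics/{f}.npz'); fx,fy,cx,cy=z['K']; E=z['E']; R=E[:3,:3]
    o=-R.T@E[:3,3]; r=R.T@np.array([(u-cx)/fx,(v-cy)/fy,1]); return o+r*(h-o[2])/r[2]
E
python3 - <<'E'
from h import *
snap('scene','s0');snap('side','d0')
print(ctrl.read_time_s(),ctrl.read_tcp_rot())
for n in('scene','side','wrist'):
    p=ctrl.camera_params(n);E=p['extrinsics'];print(n,p['fx'],-E[:3,:3].T@E[:3,3],E[2,:3])
E
```

```text
0.1 [-2.83758197e-04  2.17662374e-01  9.76023685e-01 -8.81416828e-04]
scene 594.11826688839 [ 1.06834289 -0.20942598  0.96772542] [-0.47592835  0.22545476 -0.8500955 ]
side 480.7793503784279 [ 0.48503145 -0.61956736  0.68226359] [ 0.08780213  0.72650684 -0.68152666]
wrist 365.48910055196586 [0.20243703 0.59499467 0.37303898] [ 0.24640148 -0.11878319 -0.96186115]
```

View pics/s0.png

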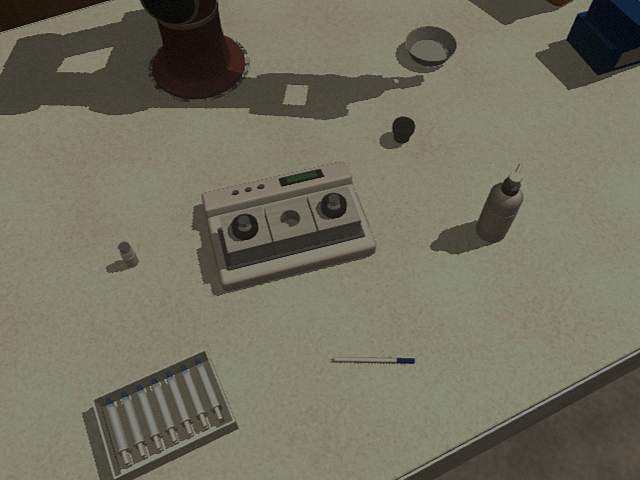

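View pics/d0.png

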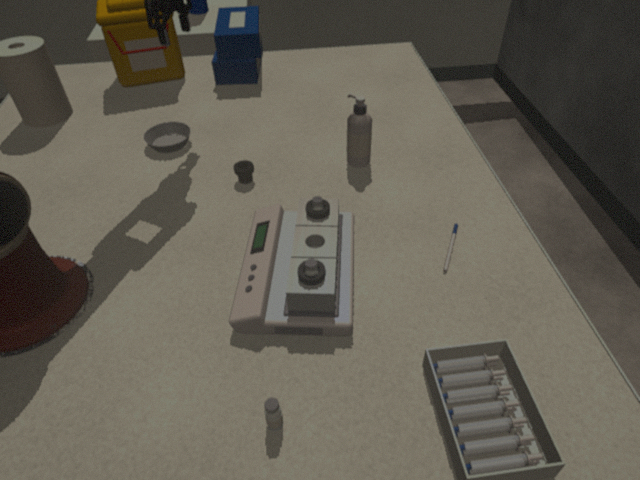

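The bare well is in the middle block (scene 290,217). The loose sleeve is at (403,127), the loose vial at (127,253) and the bottle at (495,215). Next I measure them with depth.

```bash
python3 - <<'E'
from h import *
for f,S in (('s0',dict(sleeve=(385,110,425,150),vial=(110,235,145,275),bottle=(470,160,525,245),cooler=(195,155,380,290))),('d0',dict(sleeve=(228,152,262,190),vial=(258,392,292,436),cooler=(225,185,365,335)))):
    W,im=cloud(f)
    for n,(a,b,c,d) in S.items():
        P=W[b:d,a:c].reshape(-1,3); P=P[np.isfinite(P[:,0])]
        if n!='cooler':
            zt=np.percentile(P[P[:,2]>.012][:,2],97); Q=P[P[:,2]>zt-.006]; o=(Q[:,:2].min(0)+Q[:,:2].max(0))/2
            print(f,n,'ztop',zt,'n',len(Q),'mean',Q.mean(0),'ctr',o,'ext',np.ptp(Q[:,:2],axis=0), 'tab', np.median(P[P[:,2]<.012],axis=0)[2])
        else:
            Q=P[(P[:,2]>.08)&(P[:,2]<.090)].astype(np.float32)
            print(f,'blocks',len(Q),np.median(Q[:,2]),cv2.minAreaRect(Q[:,:2].copy()))
            Q=P[(P[:,2]>.02)].astype(np.float32); print('housing',cv2.minAreaRect(Q[:,:2].copy()))
for f,pts in (('s0',[(246,227),(290,217),(334,205)]),('d0',[(312,270),(315,241),(318,208)])):
    for i,p in enumerate(pts): print(f,p,ray(f,*p,.085 if i==1 else .099))
for f,p in (('s0',(403,124)),('d0',(244,166))): print('sleeve',ray(f,*p,.04))
for f,p in (('s0',(124.5,245)),('d0',(272,404))): print('vial',ray(f,*p,.06))
E
```

```text
s0 sleeve ztop 0.04180483188913581 n 216 mean [0.39700193 0.31137203 0.03908946] ctr [0.3960918  0.31113506] ext [0.04655313 0.04585571] tab -0.0007532654695031343
s0 vial ztop 0.06007267114420248 n 96 mean [ 0.43899679 -0.28891259  0.05807462] ctr [ 0.43813702 -0.28893213] ext [0.02035615 0.01918385] tab -0.0015137335308633847
s0 bottle ztop 0.16894302817363804 n 166 mean [0.66856616 0.35239232 0.16812142] ctr [0.66509735 0.35755662] ext [0.03353067 0.04024426] tab -0.000545355849087601
s0 blocks 3764 0.083773665 ((0.5292133688926697, -0.004483699798583984), (0.24034623801708221, 0.08290141075849533), 80.33197021484375)
housing ((0.49661603569984436, 0.0014182329177856445), (0.29222235083580017, 0.21117791533470154), 80.00770568847656)
d0 sleeve ztop 0.04199899333427167 n 165 mean [0.39466706 0.30987445 0.03983771] ctr [0.39463563 0.31137138] ext [0.04575599 0.04864692] tab 0.0006729323284205722
d0 vial ztop 0.06183508196625857 n 174 mean [ 0.43684867 -0.29078168  0.06021703] ctr [ 0.43690106 -0.29005718] ext [0.01947512 0.02024445] tab 0.0005523243789050144
d0 blocks 3195 0.08549484 ((0.527965784072876, -0.005757436156272888), (0.24243173003196716, 0.07831909507513046), 80.09872436523438)
housing ((0.4951620101928711, -0.001100972294807434), (0.29281479120254517, 0.20613698661327362), 80.21785736083984)
s0 (246, 227) [ 0.523044   -0.08294887  0.099     ]
s0 (290, 217) [ 0.52902994 -0.00274617  0.085     ]
s0 (334, 205) [0.54861475 0.07439816 0.099     ]
d0 (312, 270) [ 0.51597258 -0.08604186  0.099     ]
d0 (315, 241) [ 0.52914625 -0.00447801  0.085     ]
d0 (318, 208) [0.54317075 0.06876326 0.099     ]
sleeve [0.39519941 0.31275146 0.04      ]
sleeve [0.39702524 0.31208062 0.04      ]
vial [ 0.43908361 -0.28551915  0.06      ]
vial [ 0.43833718 -0.28957785  0.06      ]
```

```bash
cat >> h.py <<'E'
PHI=np.radians(40.1); Q=[0,float(np.cos(PHI)),float(np.sin(PHI)),0]
E
python3 - <<'E'
from h import *
for p in ([.529,-.004,.205],[.396,.311,.16],[.438,-.289,.18]):
    print(ctrl.inverse_kinematics(p,Q))
t=ctrl.read_time_s()
ctrl.move_pose([.529,-.004,.205],Q); ctrl.wait(.2); print(ctrl.read_position(),ctrl.read_tcp_rot(),ctrl.read_time_s()-t); snap('wrist','w1')
ctrl.move_pose([.396,.311,.16],Q); ctrl.wait(.2); print(ctrl.read_position(),ctrl.read_time_s()-t); snap('wrist','w2')
a=cv2.imread('pics/w1.png');b=cv2.imread('pics/w2.png')
cv2.imwrite('pics/w12.png',cv2.resize(np.hstack([a,b]),(800,300),interpolation=cv2.INTER_AREA))
E
```

```text
[-1.48285945e-01 -1.48016431e-01  1.87982121e+00 -4.44089210e-16
  1.40978787e+00  2.27563214e-02]
[ 5.17846307e-01 -1.71048054e-01  1.97789032e+00 -4.44089210e-16
  1.33475039e+00  6.88888573e-01]
[-7.25121292e-01 -1.36784784e-01  1.91269447e+00 -4.44089210e-16
  1.36568297e+00 -5.54079025e-01]
[ 0.52906858 -0.00344671  0.20506764] [2.45000363e-05 7.64585169e-01 6.44522705e-01 4.11907030e-05] 2.4499999999999997
[0.39677894 0.31034907 0.16023014] 3.9999999999999996
```

View pics/w12.png

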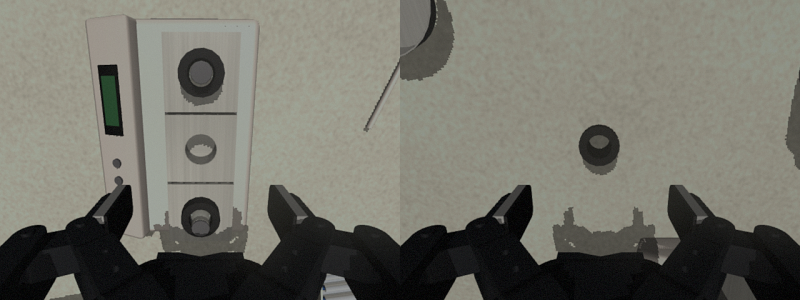

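Left view: the bare well is at about (322,238) full-size, between the fitted collars. Right view: the loose sleeve is at about (318,232). Enlarging both.

```bash
python3 - <<'E'
import cv2,numpy as np
o=[]
for f,(x,y) in (('w1',(285,205)),('w2',(280,190))):
    c=cv2.imread(f'pics/{f}.png')[y:y+80,x:x+80]; c=cv2.resize(c,(400,400),interpolation=cv2.INTER_CUBIC); c=cv2.convertScaleAbs(c,alpha=1.5,beta=10)
    for k in range(0,80,10):
        cv2.putText(c,str(x+k),(k*5,10),0,.35,(0,0,255));cv2.putText(c,str(y+k),(0,k*5+4),0,.35,(0,0,255))
        cv2.line(c,(k*5,12),(k*5,400),(0,0,200),1) if k%20==0 else 0; cv2.line(c,(24,k*5),(400,k*5),(0,0,200),1) if k%20==0 else 0
    o.append(c)
cv2.imwrite('pics/c12.png',np.hstack(o))
E
```

```text
(no output)
```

View pics/c12.png

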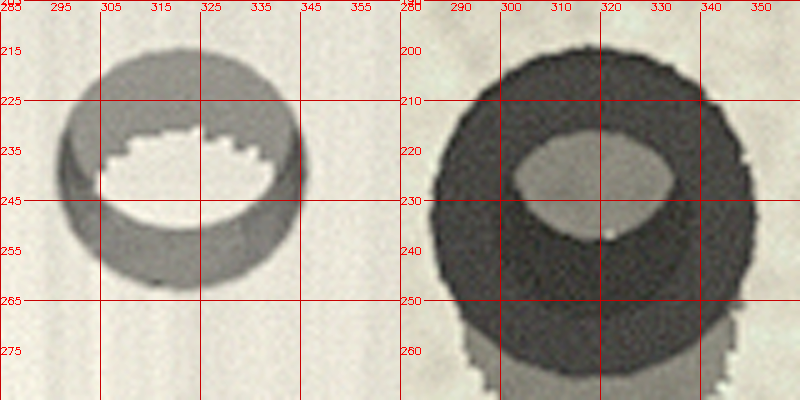

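```bash
python3 - <<'E'
from h import *
s=ray('w2',318.7,234.1,.04); w=ray('w1',321.2,238.8,.085); print('sleeve',s,'well',w)
t=ctrl.read_time_s()
ctrl.move_l([s[0],s[1],.0455],.12); ctrl.wait(.2); print(ctrl.read_position())
ctrl.close(80); print('grip',ctrl.read_gripper_width(),ctrl.read_gripper_force(),ctrl.read_position(),ctrl.read_wrist_force())
ctrl.move_l([s[0],s[1],.075],.1); ctrl.wait(.2);print(ctrl.read_position(),ctrl.read_tcp_rot()); snap('wrist','w3'); snap('side','d3'); print(ctrl.read_time_s()-t,ctrl.read_time_s())
c=cv2.imread('pics/w3.png')[260:400,230:410]; c=cv2.convertScaleAbs(cv2.resize(c,(720,560),interpolation=cv2.INTER_CUBIC),alpha=1.8,beta=15)
for k in range(0,180,20): cv2.putText(c,str(230+k),(k*4,10),0,.4,(0,0,255)); cv2.line(c,(k*4,12),(k*4,560),(0,0,160),1)
for k in range(0,140,20): cv2.putText(c,str(260+k),(0,k*4+4),0,.4,(0,0,255)); cv2.line(c,(30,k*4),(720,k*4),(0,0,160),1)
cv2.imwrite('pics/c3.png',c)
E
```

```text
sleeve [0.39598444 0.31164398 0.04      ] well [ 0.52939858 -0.00576847  0.085     ]
[0.39652238 0.31197574 0.04637198]
grip 0.4894017064841267 81.32148060947657 [0.39663564 0.3120674  0.0463414 ] [-0.95182804  0.05649945  4.64028315]
[0.3953754  0.31126677 0.07405195] [-1.43961657e-04  7.64940746e-01  6.44100080e-01 -8.49187131e-04]
2.5332999999999997 6.6833
```

View pics/c3.png

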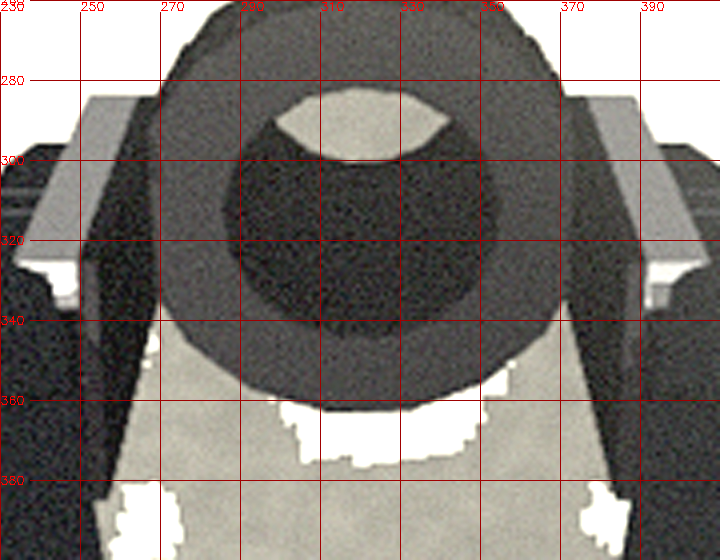

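The sleeve is held level. Its hole ellipse is centred at (320.0,313.1), spanning columns 285.5–354.5.

```bash
python3 - <<'E'
from h import *
P=np.array([.3953754,.31126677,.07405195]); tx=np.array([np.cos(2*PHI),np.sin(2*PHI)]);ty=np.array([tx[1],-tx[0]])
for p in ((320,313.1),):
    s=ray('w3',*p,.0677); d=s[:2]-P[:2]; print('held-TCP world',d,'tool xy',d@tx,d@ty)
a=ray('w3',285.5,313.1,.0677);b=ray('w3',354.5,313.1,.0677);print('hole dia',np.linalg.norm(a-b), ray('w3',320,282,.0677)-ray('w3',320,344.2,.0677))
w=ray('w1',321.2,238.8,.085);print('well',w,'TCP target',w[:2]-d)
a=ray('w1',296.4,238.8,.085);b=ray('w1',346,238.8,.085);print('well dia',np.linalg.norm(a-b))
print('now',ctrl.read_position(),ctrl.read_wrist_force())
W,im=cloud('w1')
for q in ((300,255),(345,255),(290,190),(290,270)): pass
m=W[200:280,275:292].reshape(-1,3);print('block top z',np.nanmedian(m[:,2]))
c=cv2.imread('pics/d3.png')[140:215,195:295]; cv2.imwrite('pics/cd3.png',cv2.convertScaleAbs(cv2.resize(c,None,fx=6,fy=6,interpolation=cv2.INTER_CUBIC),alpha=1.8,beta=15))
E
```

```text
held-TCP world [-1.39521264e-04 -6.46474971e-05] tool xy -8.745199871032204e-05 -0.00012648173718133704
hole dia 0.02759677810644105 [0.00467445 0.02714623 0.        ]
well [ 0.52939858 -0.00576847  0.085     ] TCP target [ 0.5295381  -0.00570382]
well dia 0.0347548758577507
now [0.39553958 0.3113833  0.07425862] [ 0.4500739  -0.04409353 -0.48100754]
block top z 0.08525070277730507
```

View pics/cd3.png

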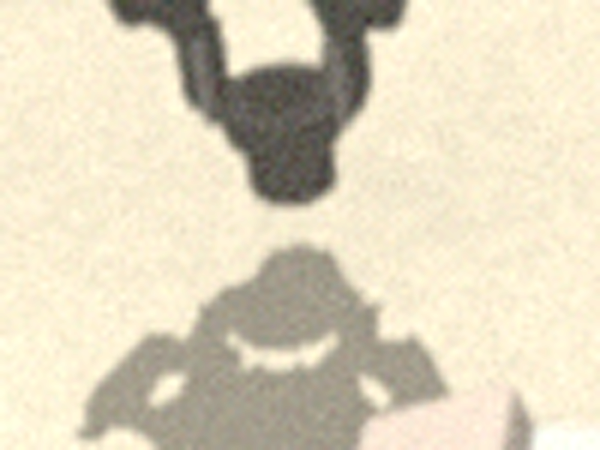

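```bash
cat >> h.py <<'E'
def settle(x,y,z,n=3,tol=.0003):
    c=np.array([x,y,z]);g=c.copy()
    for i in range(n):
        ctrl.move_l(list(c),.05); ctrl.wait(.25); e=g-ctrl.read_position()
        if abs(e).max()<tol: break
        c=c+e*.8
    print('settle',np.round(ctrl.read_position(),5),np.round(e*1e3,2)); return c
E
python3 - <<'E'
from h import *
x,y=.5295,-.0057; t=ctrl.read_time_s()
ctrl.move_l([.396,.3114,.2],.15)
ctrl.move_pose([x,y,.2],Q)
ctrl.move_l([x,y,.142],.1); c=settle(x,y,.142); f0=ctrl.read_wrist_force()
print(ctrl.read_tcp_rot(),f0); snap('side','d4'); snap('scene','s4')
off=c-[x,y,.142]
r=ctrl.move_l([x+off[0],y+off[1],.1285+off[2]],.02,contact_N=4); print(r,ctrl.read_position(),ctrl.read_wrist_force()-f0,ctrl.read_ft_torque(),off)
print(ctrl.read_time_s()-t,ctrl.read_time_s())
E
```

```text
settle [ 0.52955 -0.00572  0.14215] [-0.05  0.02 -0.15]
[9.77433968e-05 7.64921860e-01 6.44123071e-01 8.20407717e-05] [-0.4068317  -0.43257163  0.39382071]
False [ 0.52957033 -0.00571295  0.12858598] [ 0.73333462  1.1388547  -0.07687798] [0.01517154 0.02374716 0.00633392] [0. 0. 0.]
4.4417 11.125
```

```bash
python3 - <<'E'
from h import *
x,y=.5295,-.0057
for z in (.125,.122,.119):
    r=ctrl.move_l([x,y,z],.02,contact_N=12); print(r,np.round(ctrl.read_position(),5),np.round(ctrl.read_wrist_force(),2),np.round(ctrl.read_ft_torque(),3))
print(ctrl.read_time_s())
E
```

```text
False [ 0.52937 -0.00569  0.12476] [-0.06  0.06  0.52] [-0.02   0.027  0.031]
False [ 0.52935 -0.00571  0.12173] [-0.49 -0.79 -1.15] [-0.009 -0.009  0.018]
False [ 0.52944 -0.00571  0.11925] [-2.95  0.31  2.86] [-0.017  0.443 -0.023]
12.05
```

```bash
python3 - <<'E'
from h import *
y=-.0057
p=lambda: print(np.round(ctrl.read_position(),5),np.round(np.mean([(ctrl.wait(.02),ctrl.read_wrist_force())[1] for _ in range(5)],0),2),np.round(ctrl.read_ft_torque(),3))
p()
for x in (.5292,.5289): ctrl.move_l([x,y,.119],.02); p()
print(ctrl.read_time_s())
E
```

```text
[ 0.52944 -0.00571  0.11925] [-2.34 -0.09  2.66] [-0.061  0.489  0.013]
[ 0.52936 -0.00571  0.1192 ] [-1.72  0.35  2.76] [ 0.037  0.292 -0.001]
[ 0.52927 -0.00575  0.11923] [-0.48  0.23  2.84] [-0.063 -0.02  -0.018]
12.8
```

```bash
python3 - <<'E'
from h import *
x,y=.5289,-.0057
p=lambda r: print(r,np.round(ctrl.read_position(),5),np.round(np.mean([(ctrl.wait(.02),ctrl.read_wrist_force())[1] for _ in range(5)],0),2),np.round(ctrl.read_ft_torque(),3),ctrl.read_gripper_width())
for z in (.115,.111,.107,.104,.101):
    r=ctrl.move_l([x,y,z],.015,contact_N=16); p(r)
    if ctrl.read_wrist_force()[2]>18 or np.hypot(*ctrl.read_wrist_force()[:2])>6: break
print(ctrl.read_time_s())
E
```

```text
False [ 0.52936 -0.00574  0.11609] [-2.56  0.15  8.17] [ 0.018  0.478 -0.044] 0.49217027915174955
False [ 0.52979 -0.00581  0.11263] [-2.25  0.28  9.23] [ 0.006  0.4   -0.011] 0.492111269476904
False [ 0.5298  -0.00579  0.10801] [-0.32 -0.05  5.49] [ 0.031  0.036 -0.039] 0.4911662912942135
False [ 0.52981 -0.0058   0.10535] [-1.5   0.63  7.98] [0.028 0.295 0.013] 0.49483871143077257
False [ 0.52981 -0.00581  0.10237] [-1.43  0.17  7.97] [ 0.012  0.303 -0.038] 0.49058685656713114
15.1667
```

```bash
python3 - <<'E'
from h import *
x,y=.5287,-.0057
p=lambda r: print(r,np.round(ctrl.read_position(),5),np.round(np.mean([(ctrl.wait(.02),ctrl.read_wrist_force())[1] for _ in range(4)],0),2),np.round(ctrl.read_ft_torque(),3))
for z in np.arange(.0995,.0900,-.0015):
    r=ctrl.move_l([x,y,z],.015,contact_N=14); p(r)
    F=ctrl.read_wrist_force()
    if F[2]>20 or np.hypot(*F[:2])>6: break
print(ctrl.read_time_s()); snap('wrist','w5'); snap('side','d5')
E
```

```text
False [ 0.52985 -0.00581  0.10142] [-2.19  0.25 10.28] [ 0.061  0.495 -0.043]
False [ 0.52988 -0.00582  0.10036] [-3.45  0.48 13.43] [ 0.075  0.745 -0.07 ]
False [ 0.52988 -0.00582  0.09928] [-4.99  0.63 15.45] [ 0.12   0.948 -0.055]
False [ 0.52992 -0.00583  0.09827] [-6.48  0.63 18.17] [ 0.122  1.205 -0.019]
16.4333
```

Force now rises along the nest's spring line (about 2.6 N/mm from z = 0.1053), which matches a seated shoulder. I unload, release and check.

```bash
python3 - <<'E'
from h import *
y=-.0057
ctrl.move_l([.5291,y,.1048],.03); ctrl.wait(.1); print(ctrl.read_position(),ctrl.read_wrist_force())
ctrl.open_gripper(); print(ctrl.read_wrist_force())
ctrl.move_l([.5295,y,.205],.12); ctrl.wait(.2); print(ctrl.read_position()); snap('wrist','w6'); snap('side','d6'); print(ctrl.read_time_s())
W,_=cloud('w6')
P=W[130:330,240:400].reshape(-1,3);P=P[np.isfinite(P[:,0])]
def plane(c,r0,r1,zr):
    r=np.hypot(*(P[:,:2]-c).T); q=P[(r>r0)&(r<r1)&(P[:,2]>zr[0])&(P[:,2]<zr[1])]
    A=np.c_[q[:,:2]-c,np.ones(len(q))]; k=np.linalg.lstsq(A,q[:,2],rcond=None)[0]; return len(q),k,np.median(q[:,2])
c=np.array([.5293,-.0057]);u=np.array([np.cos(2*PHI),np.sin(2*PHI)])*.081
print('mid collar',plane(c,.015,.022,(.09,.11)),'block',plane(c,.026,.036,(.08,.09)))
print('far collar',plane(c+u,.015,.022,(.09,.11)))
a=cv2.imread('pics/w6.png')[80:380,180:460]; cv2.imwrite('pics/c6.png',cv2.convertScaleAbs(cv2.resize(a,None,fx=2,fy=2,interpolation=cv2.INTER_CUBIC),alpha=1.6,beta=10))
E
```

```text
[ 0.52970547 -0.00577169  0.10486639] [ 3.19868994 -0.99295586  1.8688454 ]
[0.91707517 1.1456593  0.67933225]
[ 0.52899418 -0.00564215  0.20389698]
18.8917
mid collar (1806, array([-0.00014273, -0.00119334,  0.09938941]), np.float64(0.09939852909577682)) block (3699, array([-0.00104147, -0.00124249,  0.08522989]), np.float64(0.08521636572133486))
far collar (716, array([-0.0051051 , -0.00638799,  0.09907914]), np.float64(0.09918584940661193))
```

View pics/c6.png

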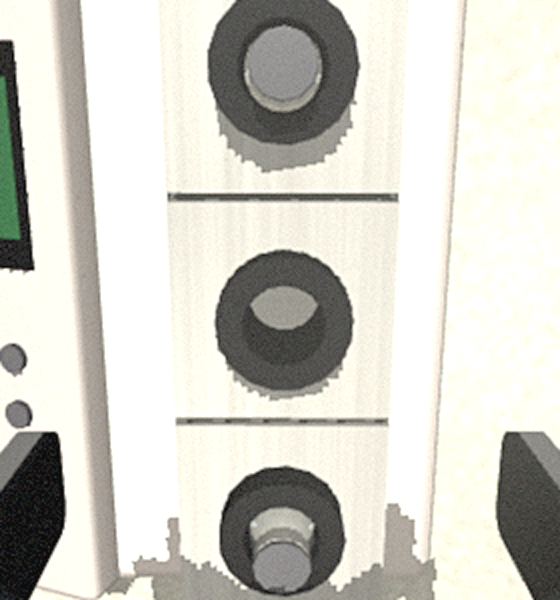

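```bash
python3 - <<'E'
from h import *
W,_=cloud('w6')
P=W[60:330,200:450].reshape(-1,3);P=P[np.isfinite(P[:,0])]
c=np.array([.5295,-.0057]);u=np.array([np.cos(2*PHI),np.sin(2*PHI)])*.081
for n,k in(('mid',c),('far',c+u)):
    r=np.hypot(*(P[:,:2]-k).T); a=P[(r<.026)&(r>.016)&(P[:,2]>.094)]; b=P[(r>.027)&(r<.036)&(abs(P[:,2]-.085)<.004)]
    print(n,'collar-block mm',1e3*(np.median(a[:,2])-np.median(b[:,2])),'collar ctr',cv2.minEnclosingCircle(a[a[:,2]>.097][:,:2].astype(np.float32)))
ctrl.move_pose([.4385,-.2895,.18],Q); ctrl.wait(.2); snap('wrist','w7'); print(ctrl.read_position(),ctrl.read_time_s())
W,_=cloud('w7'); P=W[150:330,230:410].reshape(-1,3);P=P[np.isfinite(P[:,0])]
q=P[P[:,2]>.055]; print('cap',len(q),q.mean(0),cv2.minEnclosingCircle(q[:,:2].astype(np.float32)))
E
```

```text
mid collar-block mm 14.130422388137248 collar ctr ((0.5292919874191284, -0.005596734117716551), 0.023340396583080292)
far collar-block mm 13.976335149708266 collar ctr ((0.5427781939506531, 0.07409866899251938), 0.023100579157471657)
[ 0.4390722  -0.2886836   0.18013348] 20.2917
cap 637 [ 0.43752742 -0.2893802   0.05999917] ((0.43738722801208496, -0.2898811399936676), 0.010105381719768047)
```

```bash
python3 - <<'E'
from h import *
x,y=.4374,-.2896
ctrl.move_l([x,y,.085],.12); c=settle(x,y,.064,2,.0008); P0=ctrl.read_position()
ctrl.close(25); print('grip',ctrl.read_gripper_width(),ctrl.read_gripper_force(),ctrl.read_position())
ctrl.move_l([x,y,.2],.12); ctrl.wait(.25); P1=ctrl.read_position(); snap('wrist','w8'); print(P0,P1,ctrl.read_tcp_rot(),ctrl.read_gripper_width(),ctrl.read_time_s())
W,_=cloud('w8'); zt=.06+P1[2]-P0[2]
P=W[240:400,250:390].reshape(-1,3);P=P[np.isfinite(P[:,0])]
q=P[(abs(P[:,2]-zt)<.003)&(np.hypot(*(P[:,:2]-P1[:2]).T)<.014)]; print('zt',zt,len(q),q.mean(0)-P1,np.array(cv2.minEnclosingCircle(q[:,:2].astype(np.float32))[0])-P1[:2])
c=cv2.imread('pics/w8.png')[250:400,230:410]; cv2.imwrite('pics/c8.png',cv2.convertScaleAbs(cv2.resize(c,(720,600),interpolation=cv2.INTER_CUBIC),alpha=1.8,beta=15))
E
```

```text
settle [ 0.43759 -0.28977  0.06434] [-0.19  0.17 -0.34]
grip 0.2215244933727472 24.394673109054565 [ 0.43746231 -0.28963802  0.0640904 ]
[ 0.43759079 -0.28976843  0.06433705] [ 0.43718757 -0.28942402  0.19934102] [-4.27675772e-04  7.64908318e-01  6.44139021e-01 -6.92482500e-05] 0.22000481626684185 24.25
zt 0.19500396721731794 1965 [-0.00021237  0.00059463 -0.00394282] [-1.80453635e-05 -7.97201877e-06]
```

View pics/c8.png

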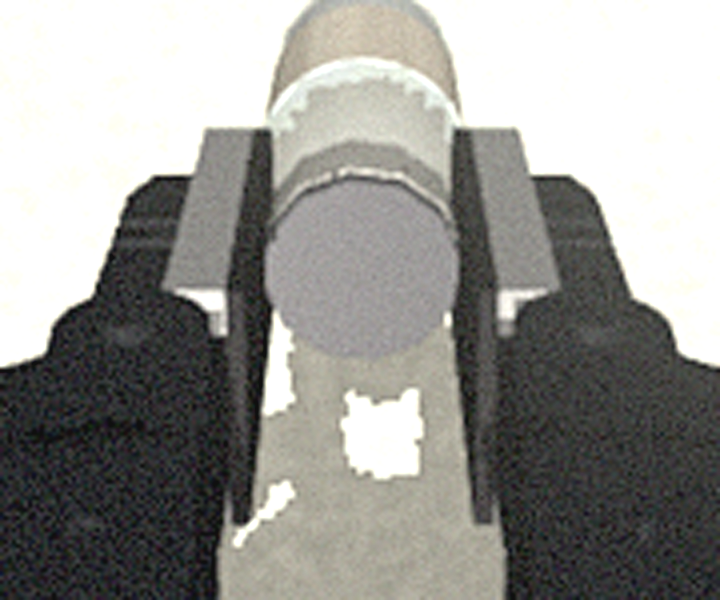

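The vial hangs upright in the pads, with its cap centred on the TCP. Now placing it.

```bash
python3 - <<'E'
from h import *
x,y=.5295,-.0057
ctrl.move_l([.4374,-.2896,.225],.12); ctrl.move_pose([x,y,.225],Q); ctrl.move_l([x,y,.172],.12); c=settle(x,y,.172,3,.0004); o=c-[x,y,.172]
p=lambda r: print(r,np.round(ctrl.read_position(),5),np.round(np.mean([(ctrl.wait(.02),ctrl.read_wrist_force())[1] for _ in range(4)],0),2))
p(0)
for z in (.160,.140,.125):
    r=ctrl.move_l([x+o[0],y+o[1],z],.04,contact_N=4); p(r)
    if r: break
else:
    for z in (.1225,.121,.1197,.1187,.118,.1173):
        r=ctrl.move_l([x+o[0],y+o[1],z],.01,contact_N=2.5); p(r)
        if r and ctrl.read_position()[2]<.121: break
print(ctrl.read_time_s())
E
```

```text
settle [ 0.5296  -0.00567  0.17223] [-0.1  -0.03 -0.23]
0 [ 0.5296  -0.00567  0.17223] [-0.03  0.1  -0.23]
False [ 0.52916 -0.00564  0.15939] [-0.47 -0.13 -0.46]
False [ 0.52945 -0.0057   0.13985] [-0.55 -0.45 -0.4 ]
False [ 0.5293  -0.00568  0.12461] [ 0.06  0.53 -0.41]
False [ 0.52948 -0.00568  0.12246] [ 0.31 -0.02 -0.27]
False [ 0.52939 -0.00569  0.12084] [ 0.45  0.11 -0.68]
False [ 0.52941 -0.00569  0.11956] [-0.12  0.09 -0.16]
False [ 0.52967 -0.00573  0.11893] [0.46 0.04 0.7 ]
False [ 0.52971 -0.00576  0.11832] [-0.1   0.13  2.  ]
False [ 0.5298  -0.00575  0.11769] [-0.75 -0.07  3.05]
30.8667
```

```bash
python3 - <<'E'
from h import *
x,y=.5293,-.0057
ctrl.move_l([x,y,.1188],.02); ctrl.wait(.2); print(ctrl.read_position(),ctrl.read_wrist_force())
ctrl.open_gripper(); ctrl.move_l([x,y,.205],.1); ctrl.wait(.3); snap('wrist','w9')
W,_=cloud('w9'); P=W[60:330,200:450].reshape(-1,3);P=P[np.isfinite(P[:,0])]
c=np.array([.5293,-.0057]);u=np.array([np.cos(2*PHI),np.sin(2*PHI)])*.081
for n,k in(('mid',c),('far',c+u)):
    r=np.hypot(*(P[:,:2]-k).T); a=P[(r<.026)&(r>.016)&(abs(P[:,2]-.099)<.004)]; b=P[(r>.027)&(r<.036)&(abs(P[:,2]-.085)<.004)]; v=P[(r<.012)&(P[:,2]>.11)]
    print(n,[round(float(1e3*np.median(q[:,2])),2) for q in (b,a,v)],cv2.minEnclosingCircle(v[:,:2].astype(np.float32)))
ctrl.move_l([x,y,.3],.15); snap('scene','s9'); print(ctrl.read_time_s())
a=cv2.imread('pics/w9.png')[80:380,180:460]; b=cv2.imread('pics/s9.png')[140:300,100:400]
cv2.imwrite('pics/c9.png',np.hstack([cv2.resize(a,(420,450)),cv2.resize(b,(380,450))]))
E
```

```text
[ 0.52931646 -0.00573552  0.11867173] [0.56178382 0.08153874 1.81127972]
mid [85.24, 99.32, 115.19] ((0.5295885801315308, -0.006189022213220596), 0.01029784046113491)
far [85.13, 99.17, 115.14] ((0.54274582862854, 0.07400260865688324), 0.01008851733058691)
34.1667
```

View pics/c9.png

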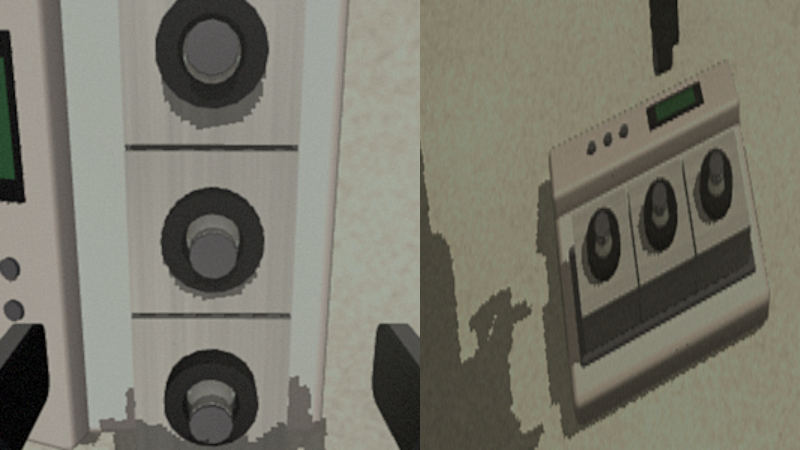

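The sleeve sits 14.1 mm proud of its block, against 14.0 mm for its neighbour. The vial cap is at 115.2 mm, against 115.1 mm next door, and the vial stands upright. Handing in.

```bash
python3 -c "
from workcell import ctrl
print(ctrl.hand_in())"
```

```text
the job is handed in; nothing more can be done
None
```

The sleeve is pressed into the middle block, its collar within about 0.1 mm of its neighbour's height. The loose vial stands upright on the well floor, the other vials and bottle weren't touched, and the job was handed in at about 34 s of the 72 s allowed.

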